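# Sort the massing blocks back into their trays

### The job

Sort the five loose wooden massing blocks into the three trays, each into the tray whose label ledge shows a sample of its shape: straight bars, L-shaped blocks and the square courtyard block. Every block must end lying flat on its tray's floor, the same way up as it lies now, not on top of another block or on a wall or ledge. Leave the glue bottle and the half-built egg-crate model standing where they are.

Things in the scene. Friction and masses are not known exactly. Their poses are not given: they have to be found in the camera images.
- bar_a: straight wooden massing block, 76 (x) by 20 (y) by 24 mm high, about 55 g, loose, lying flat on the table. Origin: centre of its underside; x along its length, z up. There are two alike.
- bar_b: straight wooden massing block, 76 (x) by 20 (y) by 24 mm high, about 55 g, loose, lying flat on the table. Origin: centre of its underside; x along its length, z up. There are two alike.
- ell_a: L-shaped wooden massing block, 24 mm high, about 60 g, loose, lying flat. Origin: on its underside, at the centre of the long leg (not of the whole L). The long leg spans x -31 to +31, y -10 to +10 mm; the short leg leaves its +x end towards +y and spans x +11 to +31, y +10 to +34 mm; z up. Two alike.
- ell_b: L-shaped wooden massing block, 24 mm high, about 60 g, loose, lying flat. Origin: on its underside, at the centre of the long leg (not of the whole L). The long leg spans x -31 to +31, y -10 to +10 mm; the short leg leaves its +x end towards +y and spans x +11 to +31, y +10 to +34 mm; z up. Two alike.
- court: courtyard-shaped wooden massing block: a square ring 52 by 52 mm outside, 20 by 20 mm hole right through, 24 mm high, about 75 g, loose, lying flat on the table. Origin: centre of its underside; x and y along its sides, z up.
- tray_bar: grey tray fixed to the table. Origin: centre of its underside, at table height. Inside 110 (x) by 160 (y) mm, walls 4 mm, floor 4 mm and rim 22 mm above the table. A solid white label ledge fills x +59 to +109 mm, full width, top at 22 mm; on it is glued a dark-wood sample, 4 mm thick, nine-tenths size, of the block kept here: a straight bar.
- tray_ell: grey tray fixed to the table. Origin: centre of its underside, at table height. Inside 110 (x) by 160 (y) mm, walls 4 mm, floor 4 mm and rim 22 mm above the table. A solid white label ledge fills x +59 to +109 mm, full width, top at 22 mm; on it is glued a dark-wood sample, 4 mm thick, nine-tenths size, of the block kept here: an L.
- tray_court: grey tray fixed to the table. Origin: centre of its underside, at table height. Inside 110 (x) by 160 (y) mm, walls 4 mm, floor 4 mm and rim 22 mm above the table. A solid white label ledge fills x +59 to +109 mm, full width, top at 22 mm; on it is glued a dark-wood sample, 4 mm thick, nine-tenths size, of the block kept here: a square ring.
- glue: bystander: upright brown glue bottle with a white cap, 48 mm across, 125 mm tall, loose. Origin: centre of its underside.
- waffle: bystander: half-built egg-crate model of brown card on a base 150 (x) by 130 (y) mm, up to 50 mm tall, loose. Origin: centre of its underside.
Things that resemble listed ones, but are neither listed nor needed, are in the scene too. Leave any turquoise look-alike of the bar_b alone. Leave any pink look-alike of the tray_bar alone.

How it is judged:
By the outcome, as a careful person would: the job done as asked, in the order asked, and still so for the second after the job is handed in, with the robot touching nothing.
It also fails if it takes over 102 s, if anything falls off the work surface, if the arm or the gripper's body presses on something with over 40 N, if the wrist force passes 120 N, or if a joint passes its speed limit or range.

### The arm

A 6-joint arm with a two-finger parallel gripper is mounted at the origin on the work surface. World frame = base frame: x ahead of the robot, y to its left, z up, the work surface at z = 0. Lengths are in mm, angles in rad, forces in N, time in s.
With the tool pointing down it reaches from about 350 to 875 mm from the base axis. Payload 4.2 kg.
Tool frame: the origin (TCP) lies midway between the tips of the shut fingers; the grasp point (between the pads) lies 19 mm behind it; z points along the fingers, y is the line along which they close (so a half turn about z gives the same grasp; the last joint's range is limited). The gripper opens to 85 mm and grips with 20 to 120 N. Pads are 22 mm wide; open, the fingers measure 114 mm over their backs; the gripper's body (76 mm by 85 mm) begins 54 mm behind the grasp point. The pads swing forward as they close: fully open they stand 13 mm farther back than shut.
Start: joints at [-0.89, 0.385, 0.008, 0, -1.194, -0.259], TCP at [255.89, -570.193, 231.312] pointing down, gripper open.
Joint ranges: [-3.14, 3.14], [-1.21, 2.06], [-1.07, 1.41], [-3.16, 2.05], [-2.99, -0.16], [-3.1, 3.1]. Speed limits (rad/s): [2.79, 2.79, 3.14, 3.14, 3.14, 3.14].

### API

Orientations are given as a unit quaternion [w, x, y, z].
In Python, from plant import * gives the robot as it stands.
- The arm moves only by the tool arm_command, never from a script. Its argument "motion" is a list of rows, each an object with "jaw": the opening, from 0 (shut) to 1 (fully open); "slide": the shift along the world's x, y, z in units of 25 mm (1.0 is 25 mm), a list of three; "turn": the turn, a rotation vector about the world's x, y, z in units of 10 degrees (1.0 is 10 degrees), a list of three. A call has exactly 10 rows; each row shifts and turns the commanded pose from where the row before left it; what a row does not reach is not made up. A row lasts 1/8 s, in which the tool goes at most 62.5 mm and 10.7 degrees, less where a joint would pass 70% of its speed; a pose out of reach is approached as far as the arm can. A call is refused whole if a number of a shift passes 1 or a number of a turn 1, either way. A call with a gripper value outside its range is refused whole. The fingers move at their own pace and stop on an object; "newtons" is the grip in N (left out, the last holds). Time passes only in rows, so rows that do not move let the fingers close, or fill a call up. It gives the time, the measured TCP pose, the force, the opening and the grip force at its end, in the units of the state.
- get_state(): the state, without advancing time (a new reading comes with each control period).
- get_image(name): name is "scene" or "side" or "wrist"; returns (picture, depth): 480x640x3 uint8, blue, green, red; 480x640 float32, mm along the optical axis (not along the pixel's ray), 0 where there is no reading.
- get_calibration(name): a dict with "camera_matrix" (3x3 intrinsics, pixels), "xyz" and "rotation" of the camera in the world. Camera axes: x right, y down, z forward; pixel columns grow to the right and rows downward; lengths in mm; the calibration is good to about 2 mm. A picture is of the moment at which its call begins: read the wrist's pose just before it. get_calibration takes no time and is no camera call; for the wrist camera it gives the pose at the moment of the call.
- close_job(): hands the job in; it is judged then, once.
Trained networks look in the newest picture that a camera, given by its name, has taken for a name from the list of things; names that differ only in an ending like _2 or _b are one class to them, and where a whole thing is asked for, a point or a joint stands for the part that bears it (a point fixed in the world has none). Each returns a list of dicts, best first, with "score" (0 to 1); they miss things now and then, are a little off and sometimes report something else, mostly with a low value. They report only what shows in the picture. A call takes as long as a camera call. They do not tell look-alikes from the thing itself.
- boxes_of(camera, label): "point" ([column, row] as shares, 0 to 1, of the picture: columns of its width, rows of its height, amid what is visible of it).
- outline_of(camera, label): "mask" (480x640 bool, what is visible of it) and "point" ([column, row] as shares, 0 to 1, of the picture: columns of its width, rows of its height, amid what is visible of it).
The state is a dict: "clock": time; "joint_pos": joint angles; "joint_vel": joint speeds; "tau": joint torques, N m; "position": TCP position; "eef_rot": TCP orientation; "wrist_force": force on the tool from outside, world axes, zero at the start; "moment": the same for the moment, N m; "grip_width": finger opening in mm; "gripper_force": force on a finger pad.
Only numpy, scipy, OpenCV 4.12 (cv2) and the standard library are available. Lean on these libraries where they do the work, as an engineer would, in place of code of your own. Each camera call takes 0.05 s, during which the arm holds its last target. There are 200 camera calls.

## Working session

There is one attempt and no reset: what is moved stays moved. The work goes in short steps, Python scripts to look and compute and a tool call to move; the robot and the scene stay as the last step left them, time stands still between calls to the robot, and variables do not carry over. Pictures are saved under pics/ and viewed, at most 14 in all, crops included, and the job is handed in when it is done.

Besides the shell and the picture viewer there is one more tool, called after "Request:" in YAML: its name, and indented under it one key for each argument. arm_command: Moves the arm, as the interface text tells. Its arguments: {"type":"object","properties":{"motion":{"type":"array","items":{"type":"object","properties":{"jaw":{"type":"number"},"slide":{"type":"array","items":{"type":"number"}},"turn":{"type":"array","items":{"type":"number"}}}}},"newtons":{"type":"number"}},"required":["motion"]}

```bash
mkdir -p pics; ls; python3 - <<'E'
from plant import *
import cv2,numpy as np
print(get_state())
for n in ("scene","side"):
    im,d=get_image(n); cv2.imwrite(f"pics/{n}0.png",im); np.save(f"{n}_d.npy",d)
    print(n,get_calibration(n))
E
```

```text
pics
{'clock': 0.0, 'joint_pos': array([-8.90392001e-01,  3.85549267e-01,  6.61774301e-03, -5.21342546e-04,
       -1.19396447e+00, -2.58596555e-01]), 'joint_vel': array([ 0.00092009,  0.00058781, -0.00114356, -0.00076248, -0.00050076,
       -0.00015867]), 'tau': array([ 1.86480800e-03, -3.92290950e+01,  1.88397306e+01,  4.18619514e+00,
       -4.61878968e-03, -5.33022202e-06]), 'position': array([ 255.66536465, -569.67869264,  230.21948618]), 'eef_rot': array([-2.58923083e-04, -2.09249675e-01,  9.77861653e-01,  1.04585304e-03]), 'wrist_force': array([ 0.67714723,  0.1081832 , -0.447798  ]), 'moment': array([-0.0288485 ,  0.04253067, -0.00924803]), 'gripper_force': 0.0, 'grip_width': 85.48337673551079}
scene {'camera_matrix': array([[540.1550879 ,   0.        , 319.99901558],
       [  0.        , 540.1550879 , 240.47364876],
       [  0.        ,   0.        ,   1.        ]]), 'xyz': array([1172.52221267, -673.82963003,  685.75816441]), 'rotation': array([-0.44010767,  0.79951787,  0.36293388, -0.18803034])}
side {'camera_matrix': array([[474.68226597,   0.        , 320.58976043],
       [  0.        , 474.68226597, 238.36141635],
       [  0.        ,   0.        ,   1.        ]]), 'xyz': array([-341.44569856,  890.18921398,  724.8789878 ]), 'rotation': array([ 0.16829765, -0.30786332,  0.81338524, -0.46400488])}
```

View pics/scene0.png

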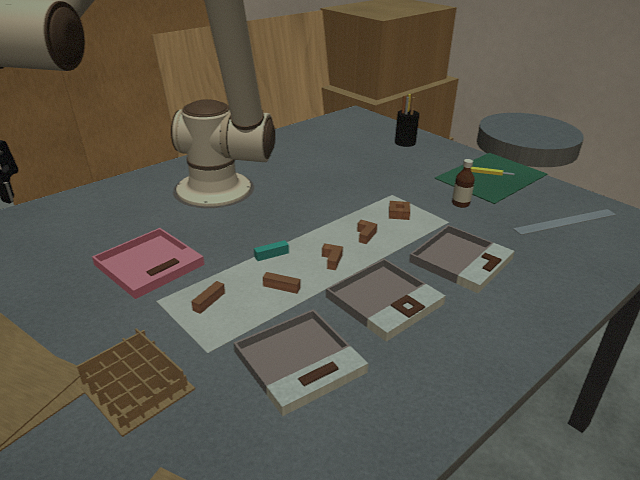

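View pics/side0.png

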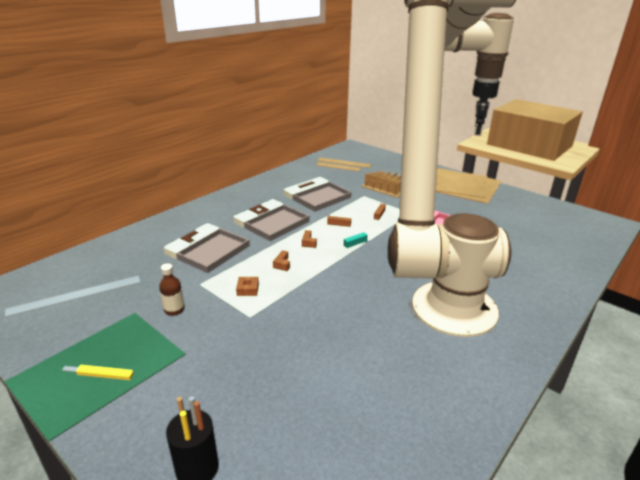

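Scene view: bars at (208,297) and (281,282), Ls at (332,256) and (368,231), courtyard block at (400,210). The bar tray is at (300,360), the courtyard tray at (385,298) and the L tray at (460,257). The turquoise bar at (271,250) and the pink tray at (148,262) are the decoys. The side view agrees.

```bash
cat > h.py <<'E'
import numpy as np, cv2
from scipy.optimize import minimize
from scipy.spatial.transform import Rotation as R
def box(x0,x1,y0,y1,h,z0=0): return np.array([[x,y,z] for x in(x0,x1) for y in(y0,y1) for z in(z0,h)],float)
M={'bar_a':[box(-38,38,-10,10,24)],
 'ell_a':[box(-31,31,-10,10,24),box(11,31,-10,34,24)],
 'court':[box(-26,26,-26,-10,24),box(-26,26,10,26,24),box(-26,-10,-26,26,24),box(10,26,-26,26,24)],
 'tray':[box(-59,109,-84,84,22)]}
def cam(c): 
    w,x,y,z=c['rotation']; return c['camera_matrix'],np.array(c['xyz']),R.from_quat([x,y,z,w]).as_matrix()
def proj(P,c):
    K,t,Rm=cam(c); q=(P-t)@Rm@K.T; return q[:,:2]/q[:,2:]
def on_plane(uv,c,z):
    K,t,Rm=cam(c); r=Rm@np.linalg.solve(K,[uv[0],uv[1],1]); return t+r*(z-t[2])/r[2]
def render(kind,p,c,S=4):
    m=np.zeros((480*S,640*S),np.uint8); cs,sn=np.cos(p[2]),np.sin(p[2])
    for b in M[kind]:
        P=b.copy(); P[:,0]=cs*b[:,0]-sn*b[:,1]+p[0]; P[:,1]=sn*b[:,0]+cs*b[:,1]+p[1]
        hull=cv2.convexHull((((proj(P,c)+.5)*S-.5)*16).round().astype(np.int32))
        cv2.fillConvexPoly(m,hull,1,shift=4)
    return m
def fit(kind,mask,c,yaws,S=4):
    big=cv2.resize(mask.astype(np.uint8)*255,None,fx=S,fy=S,interpolation=cv2.INTER_LINEAR)>127
    v,u=np.nonzero(mask); x0=on_plane((u.mean(),v.mean()),c,12)
    def cost(q):
        r=render(kind,[q[0],q[1],q[2]/30],c,S)>0; return 1-(r&big).sum()/(r|big).sum()
    best=None
    for y in yaws:
        s=np.array([x0[0],x0[1],y*30]); 
        r=minimize(cost,s,method='Nelder-Mead',options=dict(initial_simplex=s+np.array([[0,0,0],[12,0,0],[0,12,0],[0,0,8]]),xatol=.1,fatol=1e-4,maxiter=120))
        if best is None or r.fun<best.fun: best=r
    return best.x[0],best.x[1],best.x[2]/30,1-best.fun
E
cat > m.py <<'E'
from plant import *
from h import *
import sys
im,d=get_image('scene'); c=get_calibration('scene'); out=im.copy()
for k,labs in dict(bar_a=['bar_a'],ell_a=['ell_a'],court=['court'],tray=['tray_bar','tray_ell','tray_court']).items():
  for lab in labs:
    for o in outline_of('scene',lab):
        if o['score']<.3: continue
        m=o['mask']; bgr=np.median(im[m],0)
        r=fit(k,m,c,np.arange(0,2*np.pi,np.pi/4) if k!='court' else [0,.5,-.5])
        print(lab,round(o['score'],2),'px',(o['point']*np.array([640,480])).round() if 1 else 0,'bgr',bgr,'pose',np.round(r[:2],1),'yaw',round(np.degrees(r[2]),1),'iou',round(r[3],3))
        q=render(k,r[:3],c,1); cs,_=cv2.findContours(q,cv2.RETR_CCOMP,2); cv2.drawContours(out,cs,-1,(0,255,0),1)
cv2.imwrite('pics/fit%s.png'%sys.argv[1],cv2.resize(out[150:430,80:540],None,fx=1.73,fy=1.73,interpolation=cv2.INTER_CUBIC))
E
time python3 m.py 0
```

```text
bar_a 0.8 px [279. 281.] bgr [43. 62. 90.] pose [ 466.6 -135. ] yaw 30.1 iou 0.921
bar_a 0.76 px [207. 294.] bgr [41. 57. 83.] pose [ 409.8 -273.5] yaw 113.4 iou 0.874
bar_a 0.65 px [273. 251.] bgr [71. 80. 38.] pose [360.5 -80.2] yaw 74.1 iou 0.949
bar_a 0.37 px [463. 188.] bgr [43. 55. 68.] pose [458.9 502.3] yaw 94.9 iou 0.34
ell_a 0.77 px [331. 255.] bgr [48. 70. 98.] pose [471.5  10. ] yaw 122.9 iou 0.934
ell_a 0.73 px [365. 234.] bgr [46. 68. 97.] pose [447.2 140.2] yaw 112.0 iou 0.938
court 0.88 px [399. 213.] bgr [43. 65. 95.] pose [424.  280.2] yaw 43.9 iou 0.921
tray_bar 0.74 px [148. 263.] bgr [110. 102. 153.] pose [ 244.3 -302.4] yaw 185.3 iou 0.98
tray_bar 0.68 px [295. 361.] bgr [ 94. 101. 107.] pose [ 649.3 -267.3] yaw 82.1 iou 0.984
tray_ell 0.68 px [458. 253.] bgr [ 93.  99. 106.] pose [653.2 205.6] yaw 97.6 iou 0.982
tray_court 0.9 px [383. 295.] bgr [ 93. 101. 107.] pose [635.5  19.1] yaw 269.1 iou 0.984
real	1m49.118s
user	1m41.980s
sys	0m3.847s
```

View pics/fit0.png

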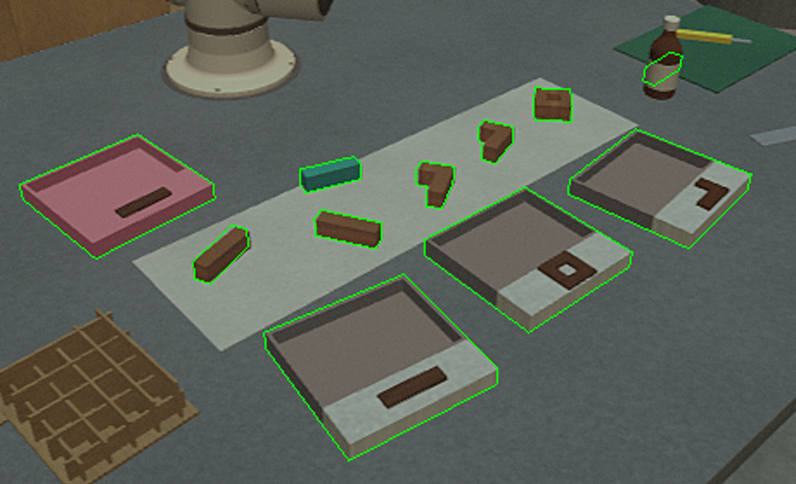

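```bash
python3 - <<'E'
from plant import *
from h import *
c=get_calibration('wrist'); s=get_state(); print(c)
w,x,y,z=s['eef_rot']; T=R.from_quat([x,y,z,w]).as_matrix(); print('cam in tool',T.T@(c['xyz']-s['position']), '\n',T.T@cam(c)[2], '\ntool\n',T)
im,d=get_image('wrist'); cv2.imwrite('pics/w0.png',im)
E
```

```text
{'camera_matrix': array([[331.53898698,   0.        , 317.28966204],
       [  0.        , 331.53898698, 239.73198469],
       [  0.        ,   0.        ,   1.        ]]), 'xyz': array([ 184.58287828, -603.30495956,  375.00830573]), 'rotation': array([0.08439921, 0.53690152, 0.82924914, 0.13022828])}
cam in tool [  78.6236529    -1.04401123 -143.76317218] 
 [[-1.85917134e-04 -9.51837963e-01 -3.06601463e-01]
 [ 9.99999935e-01 -8.23296003e-05 -3.50789853e-04]
 [ 3.08652724e-04 -3.06601509e-01  9.51837917e-01]] 
tool
 [[-9.12356475e-01 -4.09396701e-01 -6.09215136e-05]
 [-4.09396705e-01  9.12356461e-01  1.61438051e-04]
 [-1.05100688e-05  1.72230118e-04 -9.99999985e-01]]
```

The overlay outlines sit tightly on all five blocks and the three grey trays; the one on the glue bottle is a false hit. The trays' outer shape is a 168 mm square, so I take yaw from the ledge side. Next I move towards the first bar and refine with the wrist camera.

Request:
arm_command:
  motion:
    - {"jaw": 0.6,"slide": [0.6,1,-0.1],"turn": [0,0,0.9]}
    - {"jaw": 0.6,"slide": [0.6,1,-0.1],"turn": [0,0,0.9]}
    - {"jaw": 0.6,"slide": [0.6,1,-0.1],"turn": [0,0,0.9]}
    - {"jaw": 0.6,"slide": [0.6,1,-0.1],"turn": [0,0,0.9]}
    - {"jaw": 0.6,"slide": [0.6,1,-0.1],"turn": [0,0,0.9]}
    - {"jaw": 0.6,"slide": [0.6,1,-0.1],"turn": [0,0,0.9]}
    - {"jaw": 0.6,"slide": [0.6,1,-0.1],"turn": [0,0,0.9]}
    - {"jaw": 0.6,"slide": [0.6,1,-0.1],"turn": [0,0,0.9]}
    - {"jaw": 0.6,"slide": [0.6,1,-0.1],"turn": [0,0,0.9]}
    - {"jaw": 0.6,"slide": [0.6,1,-0.1],"turn": [0,0,0.9]}
  newtons: 40

```text
clock: 1.75
position: [406.4, -319.4, 206.5]
eef_rot: [-0.0, 0.841, -0.541, 0.0]
wrist_force: [-0.0, 0.3, -0.1]
grip_width: 51.0
gripper_force: 0.0
```

```bash
cat > w.py <<'E'
from plant import *
from h import *
import sys
# usage: w.py tag label(s): fit blocks in wrist picture
s=get_state(); w,x,y,z=s['eef_rot']; T=R.from_quat([x,y,z,w]).as_matrix()
print('t',round(s['clock'],2),'tcp',s['position'].round(1),'yawY',round(np.degrees(np.arctan2(T[1,1],T[0,1])),1),'zax',T[:,2].round(3),'j6',s['joint_pos'][5].round(2),'w',round(s['grip_width'],1))
c=get_calibration('wrist'); im,d=get_image('wrist'); cv2.imwrite('pics/w%s.png'%sys.argv[1],im); out=im.copy()
for lab in sys.argv[2:]:
    k='tray' if lab.startswith('tray') else lab
    for o in outline_of('wrist',lab):
        m=o['mask']; v,u=np.nonzero(m)
        if o['score']<.3 : continue
        edge=u.min()<2 or v.min()<2 or u.max()>637 or v.max()>477
        if edge: print(lab,'cut at edge',round(o['score'],2),o['point']); continue
        r=fit(k,m,c,np.arange(0,2*np.pi,np.pi/(2 if k=='tray' else 4)) if k!='court' else [0,.5,-.5],3)
        print(lab,round(o['score'],2),'px',u.mean().round(),v.mean().round(),'bgr',np.median(im[m],0),'pose',np.round(r[:2],1),'yaw',round(np.degrees(r[2])%360,1),'iou',round(r[3],3))
        q=render(k,r[:3],c,1); cs,_=cv2.findContours(q,cv2.RETR_CCOMP,2); cv2.drawContours(out,cs,-1,(0,255,0),1)
cv2.imwrite('pics/wf%s.png'%sys.argv[1],out)
E
python3 w.py 1 bar_a ell_a tray_bar
```

```text
t 1.75 tcp [ 406.4 -319.4  206.5] yawY -155.5 zax [ 0. -0. -1.] j6 0.78 w 51.0
bar_a 0.98 px 278.0 390.0 bgr [ 96.5 104.   37. ] pose [359.1 -78. ] yaw 75.5 iou 0.645
bar_a 0.86 px 191.0 333.0 bgr [55. 71. 98.] pose [ 485.1 -124. ] yaw 51.5 iou 0.58
bar_a 0.84 px 296.0 249.0 bgr [ 67.  82. 107.] pose [ 409.7 -272.4] yaw 108.1 iou 0.95
ell_a 0.75 px 183.0 433.0 bgr [46. 63. 88.] pose [444.9  21.3] yaw 71.5 iou 0.46
ell_a cut at edge 0.74 [0.2475, 0.9838]
tray_bar 0.82 px 474.0 279.0 bgr [119. 107. 163.] pose [ 241.4 -301.9] yaw 185.0 iou 0.829
tray_bar cut at edge 0.8 [0.1123, 0.3663]
```

View pics/wf1.png

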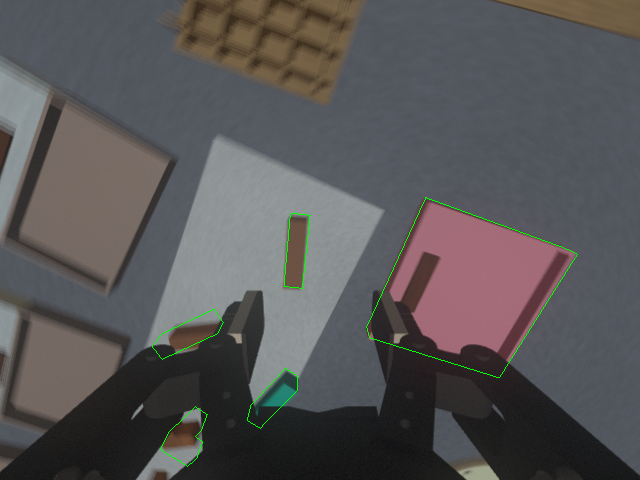

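The near bar at (296,249) is unoccluded and well outlined. The others are hidden behind the fingers. I descend on this bar.

Request:
arm_command:
  motion:
    - {"jaw": 0.6,"slide": [0.13,1,-1],"turn": [0,0,-0.64]}
    - {"jaw": 0.6,"slide": [0,0.88,-1],"turn": [0,0,0]}
    - {"jaw": 0.6,"slide": [0,0,-1],"turn": [0,0,0]}
    - {"jaw": 0.6,"slide": [0,0,-1],"turn": [0,0,0]}
    - {"jaw": 0.6,"slide": [0,0,-1],"turn": [0,0,0]}
    - {"jaw": 0.6,"slide": [0,0,-1],"turn": [0,0,0]}
    - {"jaw": 0.6,"slide": [0,0,-1],"turn": [0,0,0]}
    - {"jaw": 0.6,"slide": [0,0,-0.6],"turn": [0,0,0]}
    - {"jaw": 0.6,"slide": [0,0,-0.4],"turn": [0,0,0]}
    - {"jaw": 0.6,"slide": [0,0,-0.14],"turn": [0,0,0]}

```text
clock: 3.2
position: [408.9, -273.7, 2.5]
eef_rot: [0.0, 0.807, -0.59, -0.0]
wrist_force: [0.2, 0.1, -0.7]
grip_width: 51.3
gripper_force: 0.0
```

```bash
python3 w.py 2
```

```text
t 3.2 tcp [ 408.9 -273.7    2.5] yawY -162.3 zax [-0.  0. -1.] j6 0.57 w 51.3
```

Request:
arm_command:
  motion:
    - {"jaw": 0.1,"slide": [0,0,0],"turn": [0,0,0]}
    - {"jaw": 0.1,"slide": [0,0,0],"turn": [0,0,0]}
    - {"jaw": 0.1,"slide": [0,0,0],"turn": [0,0,0]}
    - {"jaw": 0.1,"slide": [0,0,0],"turn": [0,0,0]}
    - {"jaw": 0.1,"slide": [0,0,0.5],"turn": [0,0,0]}
    - {"jaw": 0.1,"slide": [0,0,1],"turn": [0,0,0]}
    - {"jaw": 0.1,"slide": [0,0,1],"turn": [0,0,0]}
    - {"jaw": 0.1,"slide": [0,0,1],"turn": [0,0,0]}
    - {"jaw": 0.1,"slide": [0,0,0.5],"turn": [0,0,0.2]}
    - {"jaw": 0.1,"slide": [0.5,0,0],"turn": [0,0,0.7]}

```text
clock: 4.5
position: [421.4, -273.2, 103.9]
eef_rot: [-0.0, 0.853, -0.523, 0.001]
wrist_force: [0.3, -0.3, -0.2]
grip_width: 19.6
gripper_force: 39.1
```

Request:
arm_command:
  motion:
    - {"jaw": 0.1,"slide": [1,-0.02,0],"turn": [0,0,0.7]}
    - {"jaw": 0.1,"slide": [1,-0.02,0],"turn": [0,0,0.7]}
    - {"jaw": 0.1,"slide": [1,-0.02,0],"turn": [0,0,0.7]}
    - {"jaw": 0.1,"slide": [1,-0.02,0],"turn": [0,0,0.7]}
    - {"jaw": 0.1,"slide": [1,-0.02,0],"turn": [0,0,0.7]}
    - {"jaw": 0.1,"slide": [1,-0.02,0],"turn": [0,0,0.7]}
    - {"jaw": 0.1,"slide": [1,-0.02,0],"turn": [0,0,0.7]}
    - {"jaw": 0.1,"slide": [1,-0.05,0],"turn": [0,0,0.6]}
    - {"jaw": 0.1,"slide": [0.06,0,0],"turn": [0,0,0]}
    - {"jaw": 0.1,"slide": [0,0,0],"turn": [0,0,0]}

```text
clock: 5.75
position: [622.1, -277.7, 102.0]
eef_rot: [-0.0, 0.997, -0.072, -0.001]
wrist_force: [0.6, -0.1, -0.2]
grip_width: 19.1
gripper_force: 39.1
```

```bash
python3 w.py 3
```

```text
t 5.75 tcp [ 622.1 -277.7  102. ] yawY -98.3 zax [-0.002  0.001 -1.   ] j6 1.61 w 19.1
```

View pics/w3.png

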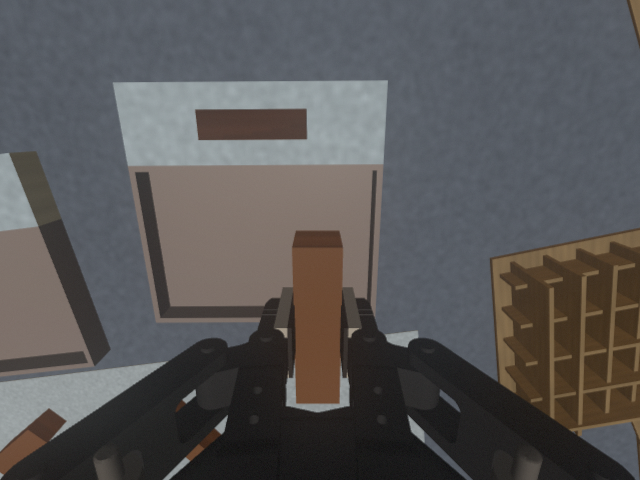

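The bar is held square over the bar tray, whose sample at (252,124) is a bar. The ledge corners show at (116,83) and (387,80), and I check the tray pose against them.

```bash
python3 - <<'E'
from plant import *
from h import *
c=get_calibration('wrist')
def tw(p,L): a=np.radians(p[2]); return np.array([[p[0]+x*np.cos(a)-y*np.sin(a),p[1]+x*np.sin(a)+y*np.cos(a),z] for x,y,z in L])
print(proj(tw((628,-239,-7.9),[[109,84,22],[109,-84,22],[59,84,22],[59,-84,22]]),c).round())
for uv in [(116,83),(387,80),(130,166),(383,164),(157,321)]: print(uv,on_plane(uv,c,22).round(1))
E
```

```text
[[114.  82.]
 [388.  80.]
 [129. 165.]
 [383. 163.]]
(116, 83) [ 746.9 -171.6   22. ]
(387, 80) [ 724.5 -336.9   22. ]
(130, 166) [ 697.3 -164.3   22. ]
(383, 164) [ 674.5 -330.2   22. ]
(157, 321) [ 581.2 -147.7   22. ]
```

Request:
arm_command:
  motion:
    - {"jaw": 0.1,"slide": [0,0,-1],"turn": [0,0,0]}
    - {"jaw": 0.1,"slide": [0,0,-1],"turn": [0,0,0]}
    - {"jaw": 0.1,"slide": [0,0,-1],"turn": [0,0,0]}
    - {"jaw": 0.1,"slide": [0,0,-0.6],"turn": [0,0,0]}
    - {"jaw": 0.1,"slide": [0,0,-0.2],"turn": [0,0,0]}
    - {"jaw": 0.1,"slide": [0,0,0],"turn": [0,0,0]}
    - {"jaw": 0.45,"slide": [0,0,0],"turn": [0,0,0]}
    - {"jaw": 0.45,"slide": [0,0,0],"turn": [0,0,0]}
    - {"jaw": 0.45,"slide": [0,0,1],"turn": [0,0,0]}
    - {"jaw": 0.45,"slide": [0,0,1],"turn": [0,0,0]}

```text
clock: 7.05
position: [623.1, -278.0, 58.4]
eef_rot: [0.0, 0.997, -0.072, -0.0]
wrist_force: [-0.2, 0.8, 0.3]
grip_width: 38.7
gripper_force: 0.0
```

Request:
arm_command:
  motion:
    - {"jaw": 0.6,"slide": [-0.4,0.2,1],"turn": [0,0,0.2]}
    - {"jaw": 0.6,"slide": [-0.8,0.5,1],"turn": [0,0,0.5]}
    - {"jaw": 0.6,"slide": [-0.9,0.6,1],"turn": [0,0,0.5]}
    - {"jaw": 0.6,"slide": [-0.9,0.6,1],"turn": [0,0,0.5]}
    - {"jaw": 0.6,"slide": [-0.9,0.6,1],"turn": [0,0,0.5]}
    - {"jaw": 0.6,"slide": [-0.9,0.6,0],"turn": [0,0,0.5]}
    - {"jaw": 0.6,"slide": [-0.9,0.6,0],"turn": [0,0,0.5]}
    - {"jaw": 0.6,"slide": [-0.9,0.6,0],"turn": [0,0,0.4]}
    - {"jaw": 0.6,"slide": [-0.9,0.6,0],"turn": [0,0,0.2]}
    - {"jaw": 0.6,"slide": [-0.1,0,0],"turn": [0,0,0]}

```text
clock: 8.3
position: [432.1, -154.9, 183.5]
eef_rot: [0.0, 0.966, 0.257, 0.001]
wrist_force: [1.0, -1.2, 0.1]
grip_width: 51.5
gripper_force: 0.0
```

```bash
python3 w.py 4 bar_a
```

```text
t 8.3 tcp [ 432.1 -154.9  183.5] yawY -60.2 zax [ 0.001  0.    -1.   ] j6 2.08 w 51.5
bar_a 0.85 px 212.0 241.0 bgr [107. 121.  41.] pose [359.3 -78. ] yaw 74.4 iou 0.971
bar_a 0.73 px 552.0 100.0 bgr [47. 64. 91.] pose [ 624.7 -281.8] yaw 352.4 iou 0.963
bar_a 0.64 px 315.0 175.0 bgr [61. 74. 98.] pose [ 467.2 -134.1] yaw 30.1 iou 0.99
```

View pics/wf4.png

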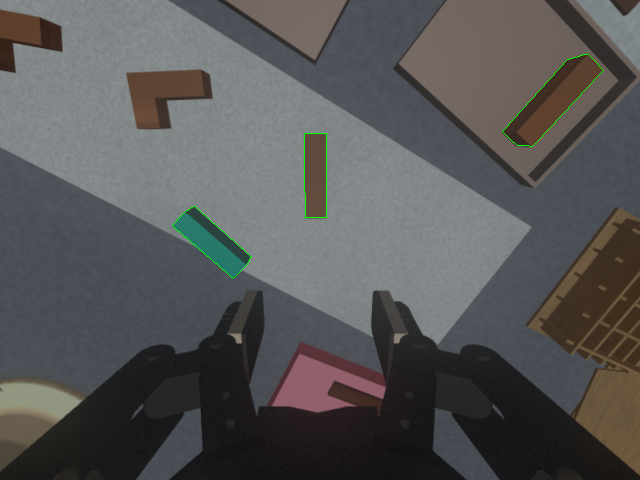

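The first bar lies flat in its tray at (553,100), and bar_a at (315,175) is outlined exactly. I go to grasp it.

Request:
arm_command:
  motion:
    - {"jaw": 0.6,"slide": [0.7,0.42,-0.5],"turn": [0,0,0]}
    - {"jaw": 0.6,"slide": [0.7,0.42,-1],"turn": [0,0,0]}
    - {"jaw": 0.6,"slide": [0,0,-1],"turn": [0,0,0]}
    - {"jaw": 0.6,"slide": [0,0,-1],"turn": [0,0,0]}
    - {"jaw": 0.6,"slide": [0,0,-1],"turn": [0,0,0]}
    - {"jaw": 0.6,"slide": [0,0,-1],"turn": [0,0,0]}
    - {"jaw": 0.6,"slide": [0,0,-1],"turn": [0,0,0]}
    - {"jaw": 0.6,"slide": [0,0,-0.5],"turn": [0,0,0]}
    - {"jaw": 0.6,"slide": [0,0,-0.22],"turn": [0,0,0]}
    - {"jaw": 0.1,"slide": [0,0,0],"turn": [0,0,0]}

```text
clock: 9.65
position: [468.6, -134.4, 2.2]
eef_rot: [0.0, 0.966, 0.257, 0.0]
wrist_force: [-0.5, -0.2, 0.3]
grip_width: 34.2
gripper_force: 0.0
```

Request:
arm_command:
  motion:
    - {"jaw": 0.1,"slide": [0,0,0],"turn": [0,0,0]}
    - {"jaw": 0.1,"slide": [0,0,0],"turn": [0,0,0]}
    - {"jaw": 0.1,"slide": [0,0,0],"turn": [0,0,0]}
    - {"jaw": 0.1,"slide": [0,0,0],"turn": [0,0,0]}
    - {"jaw": 0.1,"slide": [0,0,0.5],"turn": [0,0,0]}
    - {"jaw": 0.1,"slide": [0,0,1],"turn": [0,0,0]}
    - {"jaw": 0.1,"slide": [0,0,1],"turn": [0,0,0]}
    - {"jaw": 0.1,"slide": [0,0,1],"turn": [0,0,0]}
    - {"jaw": 0.1,"slide": [0,0,0.5],"turn": [0,0,-0.2]}
    - {"jaw": 0.1,"slide": [0.4,-0.2,0],"turn": [0,0,-0.3]}

```text
clock: 10.9
position: [478.0, -139.3, 103.5]
eef_rot: [0.0, 0.977, 0.213, 0.001]
wrist_force: [-0.1, 0.4, -0.7]
grip_width: 19.0
gripper_force: 39.9
```

Request:
arm_command:
  motion:
    - {"jaw": 0.1,"slide": [0.8,-0.3,0],"turn": [0,0,-0.4]}
    - {"jaw": 0.1,"slide": [0.8,-0.3,0],"turn": [0,0,-0.4]}
    - {"jaw": 0.1,"slide": [0.8,-0.3,0],"turn": [0,0,-0.4]}
    - {"jaw": 0.1,"slide": [0.8,-0.3,0],"turn": [0,0,-0.4]}
    - {"jaw": 0.1,"slide": [0.8,-0.3,0],"turn": [0,0,-0.4]}
    - {"jaw": 0.1,"slide": [0.8,-0.3,0],"turn": [0,0,-0.4]}
    - {"jaw": 0.1,"slide": [0.8,-0.3,0],"turn": [0,0,-0.4]}
    - {"jaw": 0.1,"slide": [0.6,-0.3,0],"turn": [0,0,-0.4]}
    - {"jaw": 0.1,"slide": [0,0,-0.5],"turn": [0,0,-0.1]}
    - {"jaw": 0.1,"slide": [0,0,-1],"turn": [0,0,0]}

```text
clock: 12.15
position: [632.6, -199.2, 64.1]
eef_rot: [-0.0, 0.997, -0.072, 0.0]
wrist_force: [0.8, -0.2, -0.4]
grip_width: 19.2
gripper_force: 39.9
```

Request:
arm_command:
  motion:
    - {"jaw": 0.1,"slide": [0,0,-1],"turn": [0,0,0]}
    - {"jaw": 0.1,"slide": [0,0,-0.7],"turn": [0,0,0]}
    - {"jaw": 0.1,"slide": [0,0,-0.4],"turn": [0,0,0]}
    - {"jaw": 0.1,"slide": [0,0,-0.2],"turn": [0,0,0]}
    - {"jaw": 0.1,"slide": [0,0,0],"turn": [0,0,0]}
    - {"jaw": 0.45,"slide": [0,0,0],"turn": [0,0,0]}
    - {"jaw": 0.45,"slide": [0,0,0],"turn": [0,0,0]}
    - {"jaw": 0.45,"slide": [0,0,1],"turn": [0,0,0]}
    - {"jaw": 0.45,"slide": [0,0,1],"turn": [0,0,0]}
    - {"jaw": 0.6,"slide": [0,0,1],"turn": [0,0,0]}

```text
clock: 13.4
position: [633.2, -199.5, 83.3]
eef_rot: [0.0, 0.997, -0.072, 0.0]
wrist_force: [0.5, -0.2, -0.5]
grip_width: 51.3
gripper_force: 0.0
```

Request:
arm_command:
  motion:
    - {"jaw": 0.6,"slide": [-0.4,1,1],"turn": [0,0,-0.4]}
    - {"jaw": 0.6,"slide": [-0.8,1,1],"turn": [0,0,-0.5]}
    - {"jaw": 0.6,"slide": [-0.9,1,1],"turn": [0,0,-0.6]}
    - {"jaw": 0.6,"slide": [-0.9,1,1],"turn": [0,0,-0.6]}
    - {"jaw": 0.6,"slide": [-0.9,1,0],"turn": [0,0,-0.6]}
    - {"jaw": 0.6,"slide": [-0.9,1,0],"turn": [0,0,-0.6]}
    - {"jaw": 0.6,"slide": [-0.9,1,0],"turn": [0,0,-0.6]}
    - {"jaw": 0.6,"slide": [-0.9,1,0],"turn": [0,0,-0.6]}
    - {"jaw": 0.6,"slide": [-0.7,1,0],"turn": [0,0,-0.4]}
    - {"jaw": 0.6,"slide": [0,0.5,0],"turn": [0,0,0]}

```text
clock: 14.65
position: [449.9, 38.9, 182.9]
eef_rot: [-0.001, 0.878, -0.478, 0.0]
wrist_force: [1.2, 0.1, 0.0]
grip_width: 51.1
gripper_force: 0.0
```

```bash
python3 w.py 5 ell_a
```

```text
t 14.65 tcp [449.9  38.9 182.9] yawY -147.1 zax [ 0.001  0.001 -1.   ] j6 0.13 w 51.1
ell_a 0.73 px 321.0 190.0 bgr [61. 74. 98.] pose [471.1  12.2] yaw 121.9 iou 0.976
ell_a 0.73 px 275.0 305.0 bgr [58. 72. 96.] pose [447.4 142.2] yaw 109.0 iou 0.742
```

View pics/wf5.png

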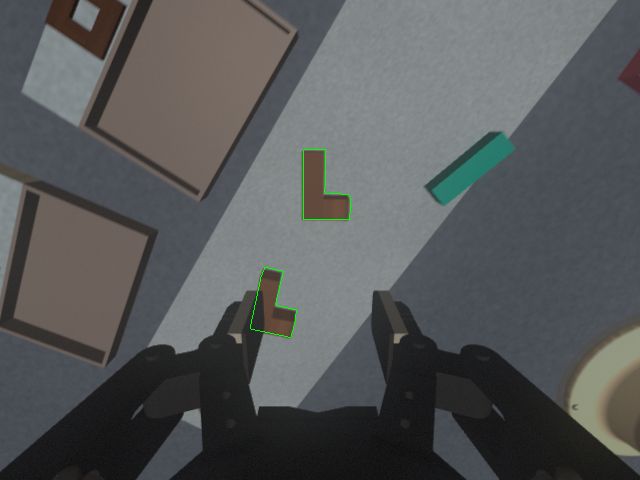

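The first L at (321,190) is outlined exactly: long leg up, short leg right. I grasp its long leg just off centre, away from the short leg.

Request:
arm_command:
  motion:
    - {"jaw": 0.6,"slide": [0.48,-0.62,-0.5],"turn": [0,0,-0.1]}
    - {"jaw": 0.6,"slide": [0.47,-0.62,-1],"turn": [0,0,0]}
    - {"jaw": 0.6,"slide": [0,0,-1],"turn": [0,0,0]}
    - {"jaw": 0.6,"slide": [0,0,-1],"turn": [0,0,0]}
    - {"jaw": 0.6,"slide": [0,0,-1],"turn": [0,0,0]}
    - {"jaw": 0.6,"slide": [0,0,-1],"turn": [0,0,0]}
    - {"jaw": 0.6,"slide": [0,0,-1],"turn": [0,0,0]}
    - {"jaw": 0.6,"slide": [0,0,-0.5],"turn": [0,0,0]}
    - {"jaw": 0.6,"slide": [0,0,-0.2],"turn": [0,0,0]}
    - {"jaw": 0.1,"slide": [0,0,0],"turn": [0,0,0]}

```text
clock: 16.0
position: [474.9, 7.0, 2.5]
eef_rot: [-0.0, 0.874, -0.487, 0.0]
wrist_force: [0.4, 0.3, 0.3]
grip_width: 34.4
gripper_force: 0.0
```

Request:
arm_command:
  motion:
    - {"jaw": 0.1,"slide": [0,0,0],"turn": [0,0,0]}
    - {"jaw": 0.1,"slide": [0,0,0],"turn": [0,0,0]}
    - {"jaw": 0.1,"slide": [0,0,0],"turn": [0,0,0]}
    - {"jaw": 0.1,"slide": [0,0,0],"turn": [0,0,0]}
    - {"jaw": 0.1,"slide": [0,0,0.5],"turn": [0,0,0]}
    - {"jaw": 0.1,"slide": [0,0,1],"turn": [0,0,0]}
    - {"jaw": 0.1,"slide": [0,0,1],"turn": [0,0,0]}
    - {"jaw": 0.1,"slide": [0,0,1],"turn": [0,0,0]}
    - {"jaw": 0.1,"slide": [0,0,0.5],"turn": [0,0,0.3]}
    - {"jaw": 0.1,"slide": [0.4,0.5,0],"turn": [0,0,0.7]}

```text
clock: 17.25
position: [484.1, 19.3, 104.0]
eef_rot: [-0.001, 0.913, -0.407, 0.001]
wrist_force: [-0.4, -0.2, -0.9]
grip_width: 19.3
gripper_force: 39.2
```

Request:
arm_command:
  motion:
    - {"jaw": 0.1,"slide": [0.6,1,0],"turn": [0,0,0.6]}
    - {"jaw": 0.1,"slide": [0.6,1,0],"turn": [0,0,0.6]}
    - {"jaw": 0.1,"slide": [0.6,1,0],"turn": [0,0,0.6]}
    - {"jaw": 0.1,"slide": [0.6,1,0],"turn": [0,0,0.6]}
    - {"jaw": 0.1,"slide": [0.6,1,0],"turn": [0,0,0.6]}
    - {"jaw": 0.1,"slide": [0.6,1,0],"turn": [0,0,0.6]}
    - {"jaw": 0.1,"slide": [0.6,1,0],"turn": [0,0,0.6]}
    - {"jaw": 0.1,"slide": [0.6,1,0],"turn": [0,0,0.6]}
    - {"jaw": 0.1,"slide": [0.5,1,0],"turn": [0,0,0.5]}
    - {"jaw": 0.1,"slide": [0.3,1,0],"turn": [0,0,0.3]}

```text
clock: 18.5
position: [624.4, 270.1, 102.3]
eef_rot: [0.0, 0.998, 0.068, -0.0]
wrist_force: [0.1, -0.6, -0.4]
grip_width: 19.0
gripper_force: 39.1
```

```bash
python3 w.py 6
```

```text
t 18.5 tcp [624.4 270.1 102.3] yawY -82.1 zax [-0.001 -0.    -1.   ] j6 1.06 w 19.0
```

View pics/w6.png

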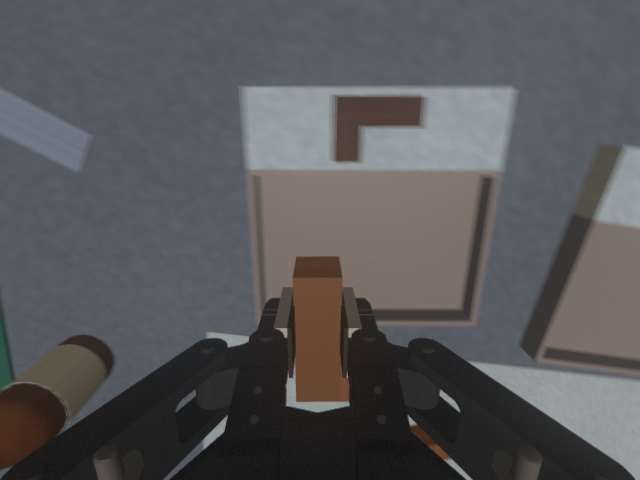

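The held L is over the L tray, whose sample is at (375,128). The glue bottle at (60,390) is well clear. I lower it now.

Request:
arm_command:
  motion:
    - {"jaw": 0.1,"slide": [0,0,-1],"turn": [0,0,0]}
    - {"jaw": 0.1,"slide": [0,0,-1],"turn": [0,0,0]}
    - {"jaw": 0.1,"slide": [0,0,-1],"turn": [0,0,0]}
    - {"jaw": 0.1,"slide": [0,0,-0.6],"turn": [0,0,0]}
    - {"jaw": 0.1,"slide": [0,0,-0.2],"turn": [0,0,0]}
    - {"jaw": 0.1,"slide": [0,0,0],"turn": [0,0,0]}
    - {"jaw": 0.4,"slide": [0,0,0],"turn": [0,0,0]}
    - {"jaw": 0.4,"slide": [0,0,0],"turn": [0,0,0]}
    - {"jaw": 0.4,"slide": [0,0,1],"turn": [0,0,0]}
    - {"jaw": 0.4,"slide": [0,0,1],"turn": [0,0,0]}

```text
clock: 19.8
position: [624.4, 269.5, 57.9]
eef_rot: [0.0, 0.998, 0.068, -0.0]
wrist_force: [1.1, -0.5, -0.3]
grip_width: 34.1
gripper_force: 0.0
```

```bash
python3 - <<'E'
from plant import *
from h import *
c=get_calibration('scene'); print(on_plane((462,204),c,0).round(), on_plane((467,160),c,125).round())
E
```

```text
[497. 450.   0.] [490. 446. 125.]
```

Request:
arm_command:
  motion:
    - {"jaw": 0.6,"slide": [-0.2,0,1],"turn": [0,0,-0.5]}
    - {"jaw": 0.6,"slide": [-0.8,-0.4,1],"turn": [0,0,-0.9]}
    - {"jaw": 0.6,"slide": [-0.9,-0.4,1],"turn": [0,0,-0.9]}
    - {"jaw": 0.6,"slide": [-0.9,-0.4,1],"turn": [0,0,-0.9]}
    - {"jaw": 0.6,"slide": [-0.9,-0.4,1],"turn": [0,0,-0.9]}
    - {"jaw": 0.6,"slide": [-0.9,-0.4,0],"turn": [0,0,-0.9]}
    - {"jaw": 0.6,"slide": [-0.9,-0.5,0],"turn": [0,0,-0.9]}
    - {"jaw": 0.6,"slide": [-0.9,-0.5,0],"turn": [0,0,-0.9]}
    - {"jaw": 0.6,"slide": [-0.9,-0.4,0],"turn": [0,0,-0.8]}
    - {"jaw": 0.6,"slide": [-0.3,-0.2,0],"turn": [0,0,-0.3]}

```text
clock: 21.05
position: [433.3, 178.9, 182.9]
eef_rot: [-0.001, 0.812, -0.583, 0.0]
wrist_force: [0.5, 1.1, -0.3]
grip_width: 51.1
gripper_force: 0.0
```

```bash
python3 w.py 7 ell_a
```

```text
t 21.05 tcp [433.3 178.9 182.9] yawY -161.3 zax [ 0.001  0.001 -1.   ] j6 -0.41 w 51.1
ell_a 0.97 px 323.0 185.0 bgr [ 65.  79. 104.] pose [447.1 142.3] yaw 110.5 iou 0.95
ell_a 0.77 px 116.0 239.0 bgr [50. 68. 98.] pose [620.3 270. ] yaw 188.1 iou 0.973
```

View pics/wf7.png

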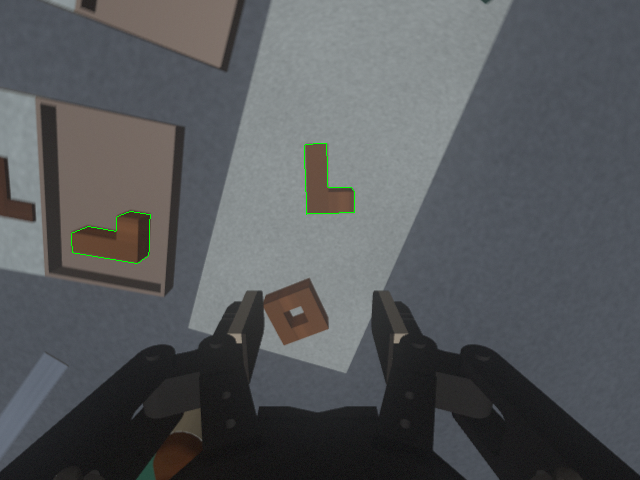

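The first L lies flat in its tray at (112,238). The second L at (323,185) fits well, so I grasp it.

Request:
arm_command:
  motion:
    - {"jaw": 0.6,"slide": [0.32,-0.85,-0.5],"turn": [0,0,0.18]}
    - {"jaw": 0.6,"slide": [0.3,-0.8,-1],"turn": [0,0,0]}
    - {"jaw": 0.6,"slide": [0,0,-1],"turn": [0,0,0]}
    - {"jaw": 0.6,"slide": [0,0,-1],"turn": [0,0,0]}
    - {"jaw": 0.6,"slide": [0,0,-1],"turn": [0,0,0]}
    - {"jaw": 0.6,"slide": [0,0,-1],"turn": [0,0,0]}
    - {"jaw": 0.6,"slide": [0,0,-1],"turn": [0,0,0]}
    - {"jaw": 0.6,"slide": [0,0,-0.5],"turn": [0,0,0]}
    - {"jaw": 0.6,"slide": [0,0,-0.2],"turn": [0,0,0]}
    - {"jaw": 0.1,"slide": [0,0,0],"turn": [0,0,0]}

```text
clock: 22.4
position: [450.3, 138.6, 2.5]
eef_rot: [-0.0, 0.822, -0.569, 0.0]
wrist_force: [0.2, -0.3, -0.8]
grip_width: 34.3
gripper_force: 0.0
```

Request:
arm_command:
  motion:
    - {"jaw": 0.1,"slide": [0,0,0],"turn": [0,0,0]}
    - {"jaw": 0.1,"slide": [0,0,0],"turn": [0,0,0]}
    - {"jaw": 0.1,"slide": [0,0,0],"turn": [0,0,0]}
    - {"jaw": 0.1,"slide": [0,0,0],"turn": [0,0,0]}
    - {"jaw": 0.1,"slide": [0,0,0.5],"turn": [0,0,0]}
    - {"jaw": 0.1,"slide": [0,0,1],"turn": [0,0,0]}
    - {"jaw": 0.1,"slide": [0,0,1],"turn": [0,0,0]}
    - {"jaw": 0.1,"slide": [0,0,1],"turn": [0,0,0]}
    - {"jaw": 0.1,"slide": [0,0,0.5],"turn": [0,0,0.3]}
    - {"jaw": 0.1,"slide": [0.4,0.2,0],"turn": [0,0,0.7]}

```text
clock: 23.65
position: [459.8, 143.2, 104.0]
eef_rot: [-0.001, 0.869, -0.494, 0.0]
wrist_force: [0.3, 0.2, -0.4]
grip_width: 19.4
gripper_force: 39.1
```

Request:
arm_command:
  motion:
    - {"jaw": 0.1,"slide": [0.8,0.25,0],"turn": [0,0,0.8]}
    - {"jaw": 0.1,"slide": [0.8,0.25,0],"turn": [0,0,0.8]}
    - {"jaw": 0.1,"slide": [0.8,0.25,0],"turn": [0,0,0.8]}
    - {"jaw": 0.1,"slide": [0.8,0.25,0],"turn": [0,0,0.8]}
    - {"jaw": 0.1,"slide": [0.8,0.25,0],"turn": [0,0,0.8]}
    - {"jaw": 0.1,"slide": [0.8,0.25,0],"turn": [0,0,0.8]}
    - {"jaw": 0.1,"slide": [0.8,0.25,0],"turn": [0,0,0.8]}
    - {"jaw": 0.1,"slide": [0.8,0.25,0],"turn": [0,0,0.7]}
    - {"jaw": 0.1,"slide": [0.6,0.2,0],"turn": [0,0,0.4]}
    - {"jaw": 0.1,"slide": [0,0,-0.5],"turn": [0,0,0]}

```text
clock: 24.9
position: [635.9, 198.7, 90.3]
eef_rot: [-0.001, 0.998, 0.065, 0.001]
wrist_force: [-0.2, -0.6, -1.6]
grip_width: 19.4
gripper_force: 39.1
```

```bash
python3 w.py 8
```

```text
t 24.9 tcp [635.9 198.7  90.3] yawY -82.5 zax [ 0.002  0.001 -1.   ] j6 1.16 w 19.4
```

Request:
arm_command:
  motion:
    - {"jaw": 0.1,"slide": [0,0,-1],"turn": [0,0,0]}
    - {"jaw": 0.1,"slide": [0,0,-1],"turn": [0,0,0]}
    - {"jaw": 0.1,"slide": [0,0,-0.7],"turn": [0,0,0]}
    - {"jaw": 0.1,"slide": [0,0,-0.4],"turn": [0,0,0]}
    - {"jaw": 0.1,"slide": [0,0,-0.2],"turn": [0,0,0]}
    - {"jaw": 0.1,"slide": [0,0,0],"turn": [0,0,0]}
    - {"jaw": 0.4,"slide": [0,0,0],"turn": [0,0,0]}
    - {"jaw": 0.4,"slide": [0,0,0],"turn": [0,0,0]}
    - {"jaw": 0.4,"slide": [0,0,1],"turn": [0,0,0]}
    - {"jaw": 0.4,"slide": [0,0,1],"turn": [0,0,0]}

```text
clock: 26.2
position: [634.9, 198.3, 57.9]
eef_rot: [0.0, 0.998, 0.066, -0.0]
wrist_force: [-0.6, -0.8, -0.4]
grip_width: 33.6
gripper_force: 0.0
```

Request:
arm_command:
  motion:
    - {"jaw": 1,"slide": [-0.6,0.1,1],"turn": [0,0,0.2]}
    - {"jaw": 1,"slide": [-1,0.2,1],"turn": [0,0,0.4]}
    - {"jaw": 1,"slide": [-1,0.2,1],"turn": [0,0,0.4]}
    - {"jaw": 1,"slide": [-1,0.3,1],"turn": [0,0,0.4]}
    - {"jaw": 1,"slide": [-1,0.3,1],"turn": [0,0,0.4]}
    - {"jaw": 1,"slide": [-1,0.3,0],"turn": [0,0,0.4]}
    - {"jaw": 1,"slide": [-1,0.3,0],"turn": [0,0,0.4]}
    - {"jaw": 1,"slide": [-1,0.3,0],"turn": [0,0,0.4]}
    - {"jaw": 1,"slide": [-1,0.2,0],"turn": [0,0,0.4]}
    - {"jaw": 1,"slide": [-1,0,0],"turn": [0,0,0.2]}

```text
clock: 27.45
position: [394.2, 253.6, 182.7]
eef_rot: [-0.0, 0.928, 0.372, 0.001]
wrist_force: [-0.3, 1.0, -0.6]
grip_width: 85.6
gripper_force: 0.0
```

```bash
python3 w.py 9 court ell_a
```

```text
t 27.45 tcp [394.2 253.6 182.7] yawY -46.3 zax [ 0.001  0.001 -1.   ] j6 1.41 w 85.6
court 0.86 px 315.0 176.0 bgr [60. 73. 97.] pose [422.5 282.6] yaw 41.9 iou 0.959
ell_a 0.91 px 562.0 75.0 bgr [46. 63. 92.] pose [632.8 194.6] yaw 188.0 iou 0.971
ell_a cut at edge 0.73 [0.7652, 0.076]
ell_a cut at edge 0.31 [0.9572, 0.481]
```

View pics/wf9.png

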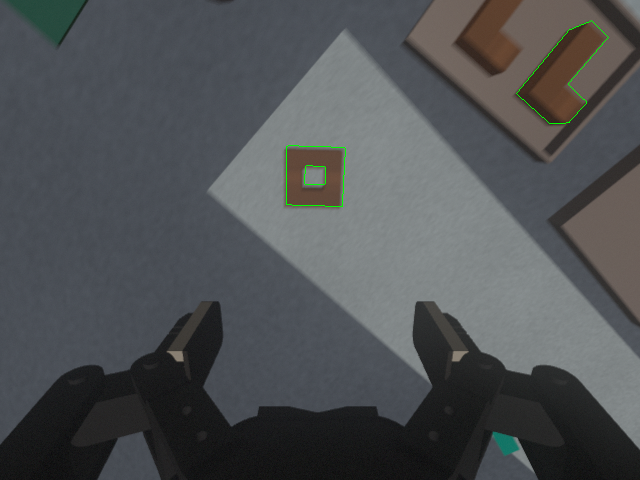

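Both Ls lie flat in the L tray at (490,40) and (562,75). The courtyard block is centred at (315,176). I grasp it with the jaws fully open.

Request:
arm_command:
  motion:
    - {"jaw": 1,"slide": [0.56,0.58,-0.5],"turn": [0,0,-0.1]}
    - {"jaw": 1,"slide": [0.57,0.58,-1],"turn": [0,0,0]}
    - {"jaw": 1,"slide": [0,0,-1],"turn": [0,0,0]}
    - {"jaw": 1,"slide": [0,0,-1],"turn": [0,0,0]}
    - {"jaw": 1,"slide": [0,0,-1],"turn": [0,0,0]}
    - {"jaw": 1,"slide": [0,0,-1],"turn": [0,0,0]}
    - {"jaw": 1,"slide": [0,0,-1],"turn": [0,0,0]}
    - {"jaw": 1,"slide": [0,0,-0.5],"turn": [0,0,0]}
    - {"jaw": 1,"slide": [0,0,-0.3],"turn": [0,0,0]}
    - {"jaw": 0.5,"slide": [0,0,0],"turn": [0,0,0]}

```text
clock: 28.85
position: [423.5, 282.4, -0.2]
eef_rot: [0.0, 0.932, 0.363, 0.0]
wrist_force: [0.4, -0.0, 0.1]
grip_width: 69.6
gripper_force: 0.0
```

Request:
arm_command:
  motion:
    - {"jaw": 0.5,"slide": [0,0,0],"turn": [0,0,0]}
    - {"jaw": 0.5,"slide": [0,0,0],"turn": [0,0,0]}
    - {"jaw": 0.5,"slide": [0,0,0],"turn": [0,0,0]}
    - {"jaw": 0.5,"slide": [0,0,0],"turn": [0,0,0]}
    - {"jaw": 0.5,"slide": [0,0,0.5],"turn": [0,0,0]}
    - {"jaw": 0.5,"slide": [0,0,1],"turn": [0,0,0]}
    - {"jaw": 0.5,"slide": [0,0,1],"turn": [0,0,0]}
    - {"jaw": 0.5,"slide": [0,0,1],"turn": [0,0,0]}
    - {"jaw": 0.5,"slide": [0,0,0.5],"turn": [0,0,0]}
    - {"jaw": 0.5,"slide": [0,0,0],"turn": [0,0,0]}
  newtons: 50

```text
clock: 30.1
position: [423.3, 282.5, 100.6]
eef_rot: [-0.001, 0.932, 0.363, 0.001]
wrist_force: [0.1, -0.5, -0.8]
grip_width: 51.2
gripper_force: 53.2
```

Request:
arm_command:
  motion:
    - {"jaw": 0.5,"slide": [0.75,-1,0],"turn": [0,0,-0.4]}
    - {"jaw": 0.5,"slide": [0.75,-1,0],"turn": [0,0,-0.4]}
    - {"jaw": 0.5,"slide": [0.75,-1,0],"turn": [0,0,-0.4]}
    - {"jaw": 0.5,"slide": [0.75,-1,0],"turn": [0,0,-0.4]}
    - {"jaw": 0.5,"slide": [0.75,-1,0],"turn": [0,0,-0.4]}
    - {"jaw": 0.5,"slide": [0.75,-1,0],"turn": [0,0,-0.4]}
    - {"jaw": 0.5,"slide": [0.75,-1,0],"turn": [0,0,-0.4]}
    - {"jaw": 0.5,"slide": [0.75,-1,0],"turn": [0,0,-0.5]}
    - {"jaw": 0.5,"slide": [0.75,-1,0],"turn": [0,0,-0.5]}
    - {"jaw": 0.5,"slide": [0.72,-1,0],"turn": [0,0,-0.5]}

```text
clock: 31.35
position: [609.5, 31.3, 98.0]
eef_rot: [0.0, 1.0, -0.005, -0.002]
wrist_force: [0.1, 0.2, -1.5]
grip_width: 50.8
gripper_force: 53.2
```

Request:
arm_command:
  motion:
    - {"jaw": 0.5,"slide": [0,-1,0],"turn": [0,0,0]}
    - {"jaw": 0.5,"slide": [0,-0.5,0],"turn": [0,0,0]}
    - {"jaw": 0.5,"slide": [0,0,-0.5],"turn": [0,0,0]}
    - {"jaw": 0.5,"slide": [0,0,-0.5],"turn": [0,0,0]}
    - {"jaw": 0.5,"slide": [0,0,0],"turn": [0,0,0]}
    - {"jaw": 0.5,"slide": [0,0,0],"turn": [0,0,0]}
    - {"jaw": 0.5,"slide": [0,0,0],"turn": [0,0,0]}
    - {"jaw": 0.5,"slide": [0,0,0],"turn": [0,0,0]}
    - {"jaw": 0.5,"slide": [0,0,0],"turn": [0,0,0]}
    - {"jaw": 0.5,"slide": [0,0,0],"turn": [0,0,0]}

```text
clock: 32.6
position: [609.9, -5.2, 74.9]
eef_rot: [-0.0, 1.0, -0.004, 0.0]
wrist_force: [-0.0, 0.5, -0.7]
grip_width: 50.8
gripper_force: 53.2
```

```bash
python3 w.py 10
```

```text
t 32.6 tcp [609.9  -5.2  74.9] yawY -90.4 zax [ 0.  0. -1.] j6 1.31 w 50.8
```

View pics/w10.png

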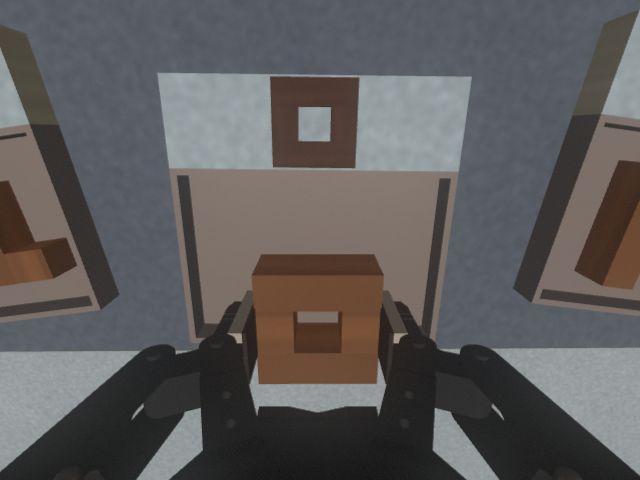

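The courtyard block is held level and centred over its tray, whose sample is at (314,122). I lower and release it.

Request:
arm_command:
  motion:
    - {"jaw": 0.5,"slide": [0,0,-1],"turn": [0,0,0]}
    - {"jaw": 0.5,"slide": [0,0,-1],"turn": [0,0,0]}
    - {"jaw": 0.5,"slide": [0,0,-0.6],"turn": [0,0,0]}
    - {"jaw": 0.5,"slide": [0,0,-0.2],"turn": [0,0,0]}
    - {"jaw": 0.5,"slide": [0,0,0],"turn": [0,0,0]}
    - {"jaw": 0.85,"slide": [0,0,0],"turn": [0,0,0]}
    - {"jaw": 0.85,"slide": [0,0,0],"turn": [0,0,0]}
    - {"jaw": 0.85,"slide": [0,0,1],"turn": [0,0,0]}
    - {"jaw": 0.85,"slide": [0,0,1],"turn": [0,0,0]}
    - {"jaw": 0.85,"slide": [0,0,1],"turn": [0,0,0]}

```text
clock: 33.9
position: [610.0, -5.2, 80.8]
eef_rot: [-0.0, 1.0, -0.004, 0.0]
wrist_force: [1.2, -0.6, -0.2]
grip_width: 72.7
gripper_force: 0.0
```

Request:
arm_command:
  motion:
    - {"jaw": 0.85,"slide": [-0.5,0,1],"turn": [0,0,0]}
    - {"jaw": 0.85,"slide": [-1,0,1],"turn": [0,0,0]}
    - {"jaw": 0.85,"slide": [-1,0,1],"turn": [0,0,0]}
    - {"jaw": 0.85,"slide": [-1,0,1],"turn": [0,0,0]}
    - {"jaw": 0.85,"slide": [-1,0,1],"turn": [0,0,0]}
    - {"jaw": 0.85,"slide": [-1,0,0],"turn": [0,0,0]}
    - {"jaw": 0.85,"slide": [-1,0,0],"turn": [0,0,0]}
    - {"jaw": 0.85,"slide": [-0.5,0,0],"turn": [0,0,0]}
    - {"jaw": 0.85,"slide": [0,0,0],"turn": [0,0,0]}
    - {"jaw": 0.85,"slide": [0,0,0],"turn": [0,0,0]}

```text
clock: 35.15
position: [435.8, -5.0, 205.0]
eef_rot: [0.0, 1.0, -0.004, 0.0]
wrist_force: [-0.1, 0.0, 0.1]
grip_width: 72.6
gripper_force: 0.0
```

```bash
python3 - <<'E'
from plant import *
import cv2
im,_=get_image('scene'); cv2.imwrite('pics/end.png',cv2.resize(im[150:430,80:540],None,fx=1.73,fy=1.73,interpolation=cv2.INTER_CUBIC)); print(get_state()['position'].round())
E
```

```text
[436.  -5. 205.]
```

View pics/end.png

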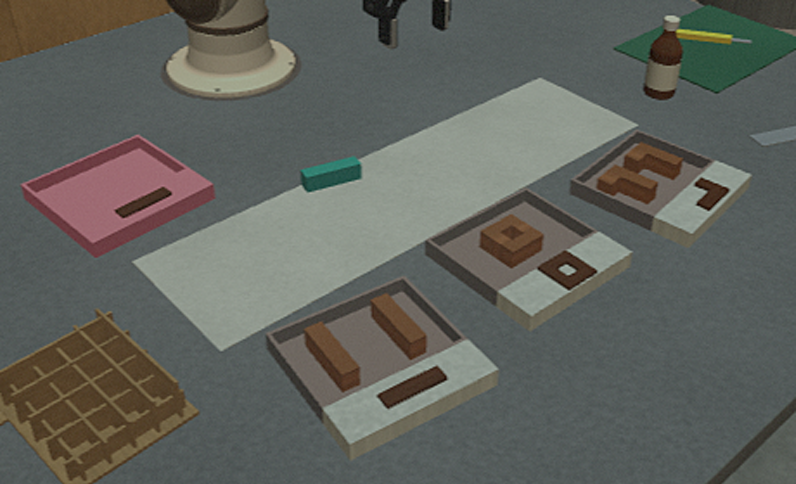

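The final view shows both bars flat in the bar tray at (335,355) and (398,322). The courtyard block is in its tray at (512,240), and both Ls are in theirs at (628,183) and (653,160). The glue bottle, egg-crate model and decoys have not moved.

```bash
python3 -c "
from plant import *
print(close_job())"
```

```text
the job is handed in; nothing more can be done
None
```

All five blocks are sorted flat into their matching trays, the glue bottle, egg-crate model and look-alikes were left untouched, and the job was handed in at about 35 s of the 102 s limit.

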